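# Load a filter cube into a slide plate and hold it out at its mark

## Task

Set the black filter cube upright into the lipped seat on the black slide plate and let go of it. Then take the plate by its blue block and slide it along the raised platform, cube end first, without lifting it off or letting it tip, until its red line is right over the platform's end edge (on the robot's right). The plate would now tip over that edge, so finish while still holding it flat there; leave everything else on the table where it stands.

Things in the scene. Friction and masses are not known exactly. Their poses are not given: they have to be found in the camera images.
- cube_centre (a point): Centre (half-way up) of the solid block of the loose black filter cube: 34 x 34 x 36 mm high, with a round green window whose rim stands 4 mm out of its -x side (38 mm along x in all), about 0.09 kg. It starts upright on the table, near the front edge of the table, to the left of the platform; best pinched across its y.
- seat (a point): Centre of the floor of the seat on the slide plate, on the plate's upper face: a rectangle 46 mm (x) x 42 mm (y) inside four silver lips 8 mm high and 5 mm thick. The cube goes in upright from above, its sides parallel to the lips, and then stands 28 mm out above the lips. Axes as the plate: y along the plate towards its cube end, z up.
- grip_block (a point): Centre (half-way up) of the blue grip block fixed upright on the tail end of the slide plate: 18 mm wide (x) x 40 mm long (y) x 36 mm high, its top 36 mm and its centre 18 mm above the plate's upper face. It can be pinched from above across its x. Axes as the plate.
- red_line (a point): Middle of the red line (3 mm wide) that runs across the slide plate, half-way through the plate's 8 mm thickness. Along the plate's y it lies 10 mm on the tail side of the plate's middle; the grip block's centre is 66 mm farther to the tail, the seat's centre 78 mm the other way. Axes as the plate.
- platform_edge (a point): Middle of the platform's end edge over which the plate is slid (the robot's right end), on the platform's upper face, 100 mm above the table. The platform is fixed: a silver plate 80 mm (x) x 160 mm (y) on four pillars. Axes as the platform: y is the slide direction, outward past the edge; z up. The line is at its mark when its y in this frame is 0.
- dish_small: Bystander: clear lidded dish, 38 mm across, 11 mm high, on the table under where the plate will hang out. Origin at the middle of its underside.
- bottle: Bystander: bottle with an orange cap, 42 mm across, 90 mm high. Origin at the middle of its underside.
- canister: Bystander: white canister with a black lid, 40 mm across, 67 mm high. Origin at the middle of its underside.
- tape: Bystander: yellow roll of tape lying flat, 56 mm across, 13 mm high. Origin at the middle of its underside.
- dish_large: Bystander: clear lidded dish, 60 mm across, 14 mm high. Origin at the middle of its underside.
- slide_plate: Loose black plate, 60 (x) x 200 (y) x 8 mm, about 0.28 kg; origin at the middle of its underside, y along it towards its cube end, z up. It lies flat on the platform between two guide strips 7 mm high, with 2.5 mm of play at each side, and slides freely along them. With the cube in and the red line over the edge it tips unless held.
- cube: The filter cube; origin on the table side, at the middle of its underside with the window rim counted in (2 mm from below the centre, towards the window); axes as in its centre's entry.

How it is judged:
By the outcome, as a careful person would: the job done as asked, in the order asked, and still so for the second after the job is handed in, while the arm keeps its last pose, push and grip.
It also fails if it takes over 51 s, if anything falls off the work surface, if the arm or the gripper's body presses on something with over 40 N, if the wrist force passes 120 N, or if a joint passes its speed limit or range.

## Robot

A 7-joint arm with a two-finger parallel gripper is mounted at the origin on a cart in front of the work surface, level with it; the furniture and walls round the work are solid. World frame = base frame: x ahead of the robot, y to its left, z up, the work surface at z = 0. Lengths are in m, angles in rad, forces in N, time in s.
With the tool pointing down it reaches from about 0.425 to 0.925 m from the base axis. Payload 6.8 kg.
Tool frame: the origin (TCP) lies between the finger pads; the fingertips stand 25 mm ahead of it and the grasp point (between the pads) lies 6 mm ahead of it; z points along the fingers, x is the direction in which the jaws open and shut, and the axes are right-handed (so a half turn about z gives the same grasp; the last joint's range is limited). The gripper opens to 85 mm and grips with 20 to 120 N. Pads are 22 mm wide; open, the fingers measure 114 mm over their backs; the gripper's body (76 mm by 85 mm) begins 54 mm behind the grasp point. The pads swing forward as they close: fully open they stand 13 mm farther back than shut.
Start: joints at [-1.225, 0.477, 0.022, 1.555, -0.011, 1.109, -0.083], TCP at [0.296, 0.607, 0.233] pointing down, gripper open.
Joint ranges: [-2.96, 2.96], [-0.34, 2.1], [-1.41, 1.46], [0.24, 2.44], [-1.37, 4.51], [0.17, 1.92], [-2.96, 2.96]. Speed limits (rad/s): [2.39, 2.39, 3.14, 3.14, 3.14, 3.14, 3.14].

## Interface

Orientations are given as a 3x3 rotation matrix whose columns are the frame's x, y, z axes.
In Python, from cell import ctrl gives the robot as it stands. Calls block until the motion is done:
- ctrl.move_to(position, orientation): joint-space move of the TCP to a pose.
- ctrl.line_to(position, velocity=0.15, rotation=None, until_force=None): straight line of the TCP; rotation=None keeps the orientation; velocity is the mean speed in m/s. With until_force (N) it stops when the force on the tool has changed by that much, and returns True; else False.
- ctrl.move_joints(angles): joint-space move.
- ctrl.set_gripper(opening, squeeze=None): finger opening in m; squeeze is the grip in N (None keeps the last); returns when the fingers have stopped.
- ctrl.wait(seconds).
- ctrl.solve_ik(position, orientation): joint angles nearest the present ones, or None.
- ctrl.snapshot(name): name is "side" or "top"; returns the picture (400x640x3 uint8, blue, green, red); there is no depth.
- ctrl.camera_params(name): a dict with "fx", "fy", "cx", "cy" (pixels), "k1" (the pictures are not rectified: a ray, as slopes to the right and down, at radius r is drawn at 1 + k1 r^2 times it, then the intrinsics apply), "rvec" (rotation vector, rad) and "tvec" (3), from world to camera coordinates, as OpenCV has them. Camera axes: x right, y down, z forward; pixel columns grow to the right and rows downward; lengths in m; the calibration is good to about 2 mm. A picture is of the moment at which its call begins. camera_params takes no time and is no camera call.
A pose or a line that the arm cannot do raises ctrl.PlanningError and nothing moves.
- ctrl.job_done(): hands the job in, once; it reports no verdict.
Readings, each from a call of its own:
- ctrl.read_time_s(): time.
- ctrl.read_joints(): joint angles.
- ctrl.read_joint_vel(): joint speeds.
- ctrl.read_tau(): joint torques, N m.
- ctrl.read_tcp_pos(): TCP position.
- ctrl.read_eef_rot(): TCP orientation.
- ctrl.read_ft_force(): force on the tool from outside, world axes, zero at the start.
- ctrl.read_torque(): the same for the moment, N m.
- ctrl.read_width(): finger opening in m.
Only numpy, scipy, OpenCV 4.12 (cv2) and the standard library are available. Lean on these libraries where they do the work, as an engineer would, in place of code of your own. Each camera call takes 0.05 s, during which the arm holds its last target.

## Working session

There is one attempt and no reset: what is moved stays moved. The work goes in short steps, each a Python script; the robot and the scene stay as the last script left them, time stands still between calls to the robot, and variables do not carry over. Pictures are saved under pics/ and viewed, and the job is handed in when it is done.

```bash
ls; mkdir -p pics; python3 - <<'E'
from cell import ctrl
import cv2
for n in("side","top"):
    cv2.imwrite(f"pics/{n}0.png",ctrl.snapshot(n)); print(n,ctrl.camera_params(n))
print(ctrl.read_time_s(),ctrl.read_tcp_pos(),ctrl.read_eef_rot(),ctrl.read_joints())
E
```

```text
pics
side {'fx': 406.2200253285603, 'fy': 406.2200253285603, 'cx': 317.8283603424827, 'cy': 195.6362919290862, 'k1': 0.01523632173373512, 'rvec': array([ 2.19806294, -0.22933285,  0.13224136]), 'tvec': array([-0.47364293,  0.04482736,  1.56298519])}
top {'fx': 398.9888283919173, 'fy': 398.9888283919173, 'cx': 319.7447242894772, 'cy': 199.9766277150607, 'k1': -0.0381029356736035, 'rvec': array([ 2.18106026, -2.1387066 ,  0.12539095]), 'tvec': array([-0.11264392,  0.46678769,  1.60724471])}
0.1 [0.29568401 0.60620506 0.23171519] [[ 4.38349753e-01  8.98804267e-01 -6.19470999e-04]
 [ 8.98802963e-01 -4.38350175e-01 -1.53567574e-03]
 [-1.65181713e-03  1.16380714e-04 -9.99998629e-01]] [-1.22509499  0.47773751  0.02233547  1.55633871 -0.01150137  1.10930038
 -0.08308697]
```

View pics/side0.png

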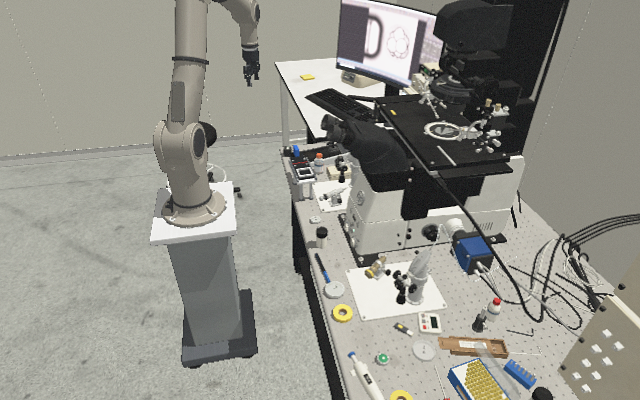

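View pics/top0.png

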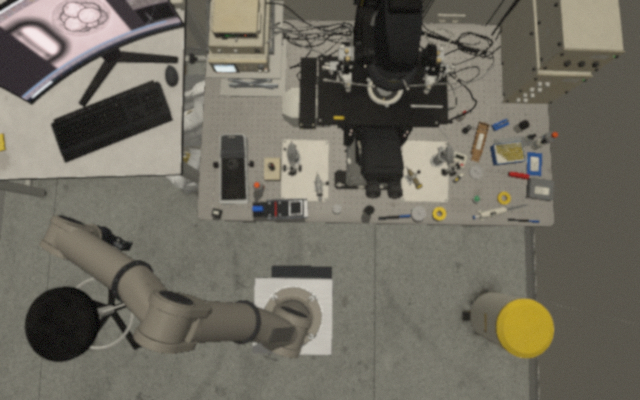

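```bash
python3 - <<'E'
import cv2
a=cv2.imread("pics/side0.png")[120:260,260:380]; cv2.imwrite("pics/side0z.png",cv2.resize(a,None,fx=4.2,fy=4.2,interpolation=cv2.INTER_CUBIC))
a=cv2.imread("pics/top0.png")[140:230,195:355]; cv2.imwrite("pics/top0z.png",cv2.resize(a,None,fx=5,fy=5,interpolation=cv2.INTER_CUBIC))
E
```

```text
(no output)
```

View pics/side0z.png

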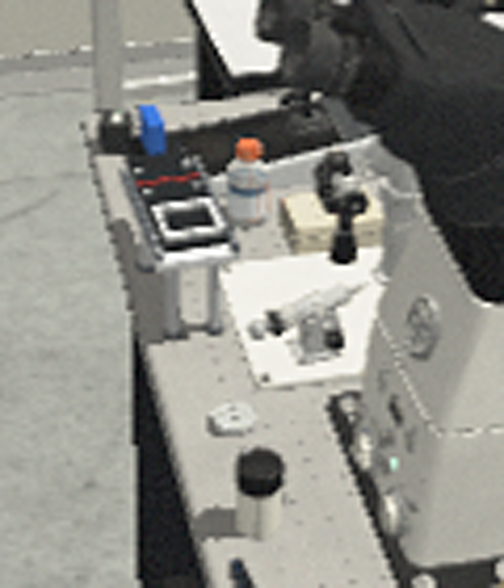

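View pics/top0z.png

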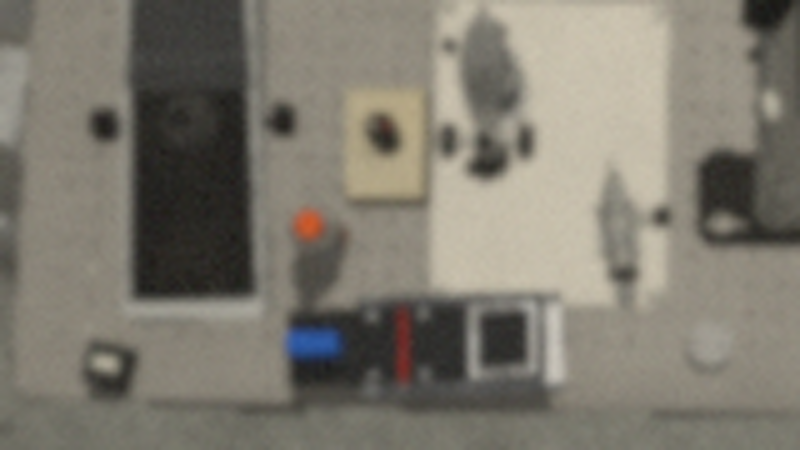

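```bash
cat > h.py <<'E'
import numpy as np, cv2
from scipy.optimize import least_squares
def proj(P,c):
    P=np.atleast_2d(np.asarray(P,float)); 
    d=np.array([c["k1"],0,0,0,0]); K=np.array([[c["fx"],0,c["cx"]],[0,c["fy"],c["cy"]],[0,0,1]])
    return cv2.projectPoints(P,c["rvec"],c["tvec"],K,d)[0].reshape(-1,2)
def back(uv,c,z):
    d=np.array([c["k1"],0,0,0,0]); K=np.array([[c["fx"],0,c["cx"]],[0,c["fy"],c["cy"]],[0,0,1]])
    n=cv2.undistortPoints(np.array(uv,float).reshape(-1,1,2),K,d).reshape(-1,2)
    R=cv2.Rodrigues(c["rvec"])[0]; C=-R.T@c["tvec"]
    r=(R.T@np.c_[n,np.ones(len(n))].T).T
    return C+r*((z-C[2])/r[:,2])[:,None]
E
python3 - <<'E'
from cell import ctrl
from h import *
import pickle
cp={}
for n in("side","top"):
    s=np.mean([ctrl.snapshot(n).astype(float) for _ in range(8)],0)
    np.save(n+"_avg.npy",s); cp[n]=ctrl.camera_params(n)
    c=cp[n];R=cv2.Rodrigues(c["rvec"])[0];print(n,-R.T@c["tvec"],R)
pickle.dump(cp,open("cp.pkl","wb"))
t=np.load("top_avg.npy").astype(np.uint8);s=np.load("side_avg.npy").astype(np.uint8)
cv2.imwrite("pics/t1.png",cv2.resize(t[190:230,205:320],None,fx=6.9,fy=6.9,interpolation=cv2.INTER_CUBIC))
cv2.imwrite("pics/s1.png",cv2.resize(s[138:205,278:330],None,fx=8,fy=8,interpolation=cv2.INTER_CUBIC))
# rough back-projections
o=lambda x,y:(195+(x+.5)/5-.5,140+(y+.5)/5-.5)
c=cp["top"]
for nm,p,z in [("blocktop",(314,343),.144),("red",(403,344),.108),("seat",(504,338),.108),("platedge",(565,345),.1),("cube top",(109,360),.036),("bottle",(308,225),.09)]:
    print(nm,back([o(*p)],c,z))
E
```

```text
side [ 0.19020949 -1.3007206   0.97016293] [[ 0.9771276  -0.21231628  0.01197719]
 [-0.11672152 -0.58255481 -0.80436682]
 [ 0.17775754  0.78457102 -0.59401226]]
top [ 0.27708448 -0.10806976  1.65086647] [[ 1.96375269e-02 -9.99807034e-01 -5.12604039e-04]
 [-9.92897207e-01 -1.94416297e-02 -1.17376146e-01]
 [ 1.17343530e-01  2.81394034e-03 -9.93087397e-01]]
blocktop [[0.41906032 0.13230108 0.144     ]]
red [[0.42304379 0.0687356  0.108     ]]
seat [[ 0.42927602 -0.00966118  0.108     ]]
platedge [[ 0.42551066 -0.05693302  0.1       ]]
cube top [[0.41199916 0.31638031 0.036     ]]
bottle [[0.51791862 0.14925574 0.09      ]]
```

View pics/t1.png

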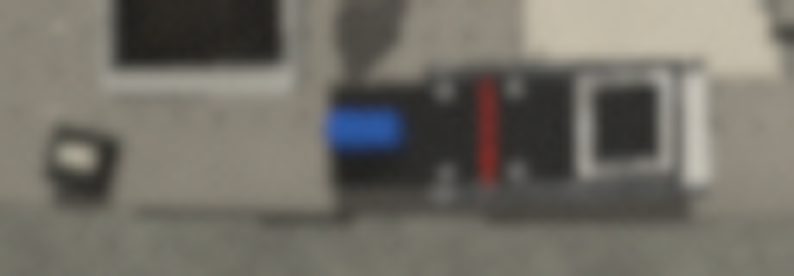

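View pics/s1.png

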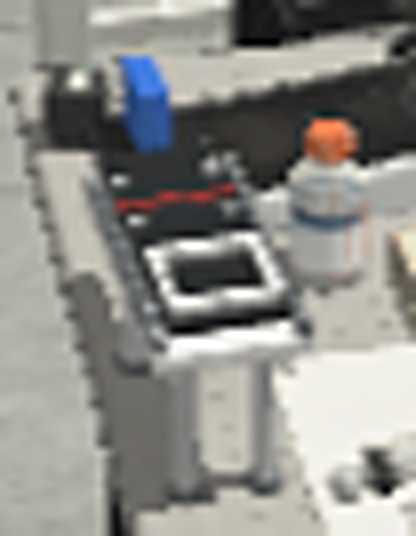

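```bash
python3 - <<'E'
from h import *
t=np.load("top_avg.npy").astype(np.uint8);s=np.load("side_avg.npy").astype(np.uint8)
a=cv2.resize(t[202:226,200:232],None,fx=16,fy=16,interpolation=cv2.INTER_NEAREST)
b=cv2.resize(s[138:162,275:307],None,fx=16,fy=16,interpolation=cv2.INTER_NEAREST)
f=lambda i:(255*(i/255.)**.6).astype(np.uint8)
im=f(np.vstack([a,b]));im=cv2.resize(im,None,fx=.78,fy=.78);cv2.imwrite("pics/cube1.png",im)
E
```

```text
(no output)
```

View pics/cube1.png

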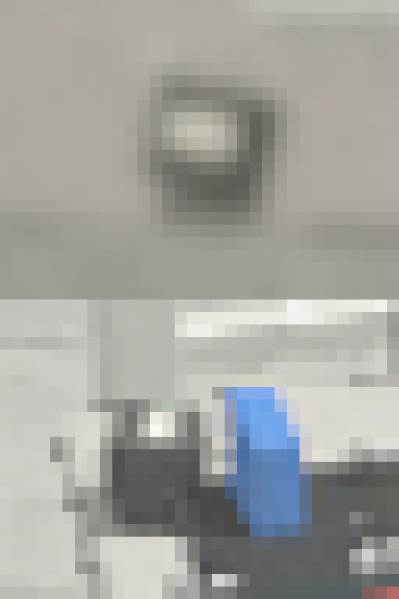

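```bash
python3 - <<'E'
from h import *
np.set_printoptions(linewidth=200)
for n,r,c in (("top",(206,222),(208,226)),("side",(144,160),(278,296))):
    a=np.load(n+"_avg.npy")[r[0]:r[1],c[0]:c[1]]
    print(n);print(a.mean(2).astype(int));print((a[...,1]-(a[...,0]+a[...,2])/2).round().astype(int))
E
```

```text
top
[[126 128 131 134 135 132 130 128 130 129 126 126 128 129 128 127 126 125]
 [127 129 129 130 127 118 116 118 121 122 122 123 125 129 129 128 126 126]
 [127 127 128 125 112  98  91  95 101 103 106 111 116 122 125 127 127 127]
 [128 127 126 120 103  84  75  76  77  79  84  88  94 105 115 123 128 128]
 [128 127 125 115  98  90  95  97  93  86  76  70  68  80 102 119 127 130]
 [128 127 123 111  99 111 131 138 134 122  97  68  53  64  94 115 125 128]
 [128 129 121 107  99 120 146 158 158 144 113  76  50  63  93 118 125 128]
 [128 126 122 103  90 104 126 139 146 137 112  73  50  68  98 120 127 128]
 [129 126 117  99  77  77  85  98 105 105  88  60  53  77 105 121 127 128]
 [128 126 117  99  74  61  60  63  68  68  61  50  56  83 110 124 128 129]
 [129 127 123 109  89  69  58  53  50  50  48  47  63  91 114 125 127 129]
 [128 127 126 118 100  78  64  56  51  49  48  50  70  97 117 126 127 127]
 [125 125 124 118 103  83  70  65  63  58  59  63  80 102 119 125 125 125]
 [119 119 119 114 104  90  82  79  76  75  75  79  90 105 115 119 118 116]
 [115 115 114 112 108 102  98  95  93  92  94 
[... 2436 characters left out ...]
  2   2   4  -9 -10 -11]
 [  6   6   4   3   3   1   0   1   2   1   0   1   1   2   5  -6 -10 -12]
 [  6   6   3   3   3   2   1   0   0   0   2   0   0   0   2 -11 -10 -12]
 [  7   7   4   1   2   2   0   1   0   2   0  -1   0   0   2  -6 -10 -13]
 [  4   5   2   2   2   1   0   1   0   1   0   0   0   0   1  -1  -9 -11]
 [  6   6   6   3   1   1   1   0   0   0   0  -1   0   1   0   2  -4 -10]
 [  6   6   7   3   2   2   2   2   3   2   0   0  -1   0   0   2   0  -8]
 [  6   6   5   4   2   4   4   4   4   4   4   3   2   0   0   0   1  -1]
 [  5   6   5   4   3   4   4   4   4   4   3   1   1   0   1   0   0   1]
 [  7   5   6   4   0   3   4   4   5   4   3   3   2  -1   1   0   1   1]]
```

```bash
cat > fit.py <<'E'
from h import *
import pickle
cp=pickle.load(open("cp.pkl","rb"))
SS=8
def box(x0,x1,y0,y1,z0,z1):
    v=lambda a,b,c:[(x0,x1)[a],(y0,y1)[b],(z0,z1)[c]]
    return {'t':[v(0,0,1),v(1,0,1),v(1,1,1),v(0,1,1)],'-x':[v(0,0,0),v(0,1,0),v(0,1,1),v(0,0,1)],'+x':[v(1,0,0),v(1,1,0),v(1,1,1),v(1,0,1)],
    '-y':[v(0,0,0),v(1,0,0),v(1,0,1),v(0,0,1)],'+y':[v(0,1,0),v(1,1,0),v(1,1,1),v(0,1,1)]}
def T(P,p,z0=0):
    c,s=np.cos(p[2]),np.sin(p[2]); P=np.array(P,float)
    return np.c_[p[0]+c*P[:,0]-s*P[:,1],p[1]+s*P[:,0]+c*P[:,1],P[:,2]+z0]
def labels(faces,cam,roi):
    """faces: list of (label,3D poly) painter order; returns label map supersampled"""
    u0,v0,u1,v1=roi
    L=np.zeros(((v1-v0)*SS,(u1-u0)*SS),np.uint8)
    for l,P in faces:
        q=(proj(P,cam)-[u0-.5,v0-.5])*SS-.5
        cv2.fillPoly(L,[np.round(q*16).astype(np.int32)],int(l),shift=4)
    return L
def resid(L,img,roi,sig,n,mask=None):
    u0,v0,u1,v1=roi; I=img[v0:v1,u0:u1]
    A=[]
    for l in range(n):
        m=(L==l).astype(np.float32)
        if sig>0:m=cv2.GaussianBlur(m,(0,0),sig*SS)
        A.append(cv2.resize(m,(u1-u0,v1-v0),interpolation=cv2.INTER_AREA).ravel())
    A=np.array(A).T; B=I.reshape(-1,3)
    w=(A[:,0]<.3) if mask is None else mask(A)
    A=A[w];B=B[w]
    X=np.linalg.lstsq(np.r_[A,.02*np.eye(n)],np.r_[B,np.full((n,3),1.6)],rcond=None)[0]
    return ((A@X-B)**2).mean(),X
E
cat > fitplate.py <<'E'
from fit import *
from scipy.optimize import minimize
# plate frame q: origin plate middle, world-ish axes: Y'=+world y => towards tail. use world-like axes, x along world x
# seat at Y=-68 (78-10), red at +10, block at +76
def faces(p):
    f=[]
    F=lambda l,P:f.append((l,T(P,p)))
    b=box(-.03,.03,-.1,.1,.1,.108)
    F(1,b['t']);
    b=box(-.03,.03,.0085,.0115,.108,.108);F(2,b['t'])
    # seat
    o=box(-.028,.028,-.068-.026,-.068+.026,.108,.116)
    F(3,o['-y']);F(3,o['-x']);F(4,o['t'])
    i=box(-.023,.023,-.068-.021,-.068+.021,.108,.116)
    F(5,i['t'])  # inner: walls default
    return f,i
def build(p,cam):
    f,i=faces(p)
    # inner opening: paint far walls then floor clipped to opening
    return f,i
def render(p,cam,roi):
    f,i=faces(p); L=labels(f,cam,roi)
    Lf=labels([(1,T(box(-.023,.023,-.089,-.047,.108,.108)['t'],p))],cam,roi)
    L[(L==5)&(Lf==1)]=6
    b=box(-.009,.009,.056,.096,.108,.144)
    for l,k in((7,'-y'),(8,'-x'),(9,'t')):
        q=labels([(1,T(b[k],p))],cam,roi); L[q==1]=l
    return L
ROI={"top":(248,196,314,222),"side":(280,140,322,190)}
import sys
def cost(v,n,sig):
    return resid(render(v,cp[n],ROI[n]),img[n],ROI[n],sig,10)
img={n:np.load(n+"_avg.npy") for n in ROI}
if __name__=="__main__":
  for n in ROI:
    best=None
    for sig in((0.6,.9,1.2) if n=="top" else (0,.3,.6)):
        r=minimize(lambda v:cost(v/[1000,1000,100],n,sig)[0],np.array([424,58,0.]),method="Nelder-Mead",options=dict(initial_simplex=np.array([[424,58,0],[430,58,0],[424,64,0],[424,58,3.]]),xatol=.05,fatol=.05))
        print(n,sig,r.x,r.fun)
        if best is None or r.fun<best[0]:best=(r.fun,r.x,sig)
    p=best[1]/[1000,1000,100]; L=render(p,cp[n],ROI[n])
    u0,v0,u1,v1=ROI[n]; k=10
    a=cv2.resize(img[n][v0:v1,u0:u1].astype(np.uint8),None,fx=k,fy=k,interpolation=cv2.INTER_CUBIC)
    e=cv2.resize(L,(a.shape[1],a.shape[0]),interpolation=cv2.INTER_NEAREST)
    ed=(e!=np.roll(e,1,0))|(e!=np.roll(e,1,1)); a[ed]=(0,255,255)
    cv2.imwrite(f"pics/fit_{n}.png",a)
E
python3 fitplate.py
```

```text
top 0.6 [423.61000298  59.45646139   6.65774159] 155.70695005255712
top 0.9 [424.4116268   59.14793372   5.95633619] 102.381138397475
top 1.2 [423.40234225  58.5925061    4.3243967 ] 76.58069382624623
side 0 [424.30232131  62.2427136    6.46297951] 527.7741831952696
side 0.3 [424.41319809  62.12561394   6.44557232] 553.276176833977
side 0.6 [427.70471234  60.97120112   2.21728777] 737.0991989259379
```

View pics/fit_top.png

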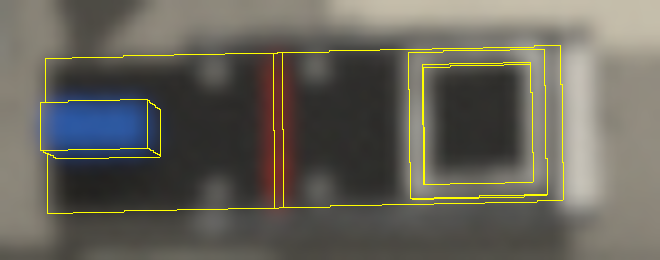

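View pics/fit_side.png

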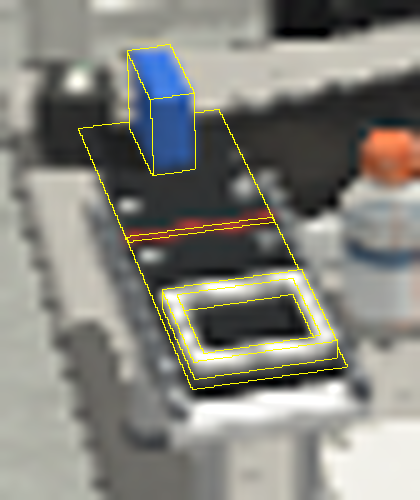

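```bash
cat > fit2.py <<'E'
from fitplate import *
def render2(p,cam,roi,beyond=.035):
    f=[(11,T(box(-.027,.027,-.1-beyond-.03,.1,.1,.1)['t'],p)),(10,T(box(-.04,.04,p[3],.0,.1,.1)['t'],p))]
    L0=labels(f,cam,roi); L=render(p[:3],cam,roi); L0[L>0]=L[L>0]; return L0
def cost2(p,n,sig,mask):
    return resid(render2(p,cp[n],ROI[n]),img[n],ROI[n],sig,12,mask=lambda A:mask)
ROI["top"]=(250,196,314,222)
if __name__=="__main__":
    n="top"; p0=np.array([.424,.059,.055,-.1145])
    L=render2(p0,cp[n],ROI[n])
    m=((L>0)&(L!=10)).astype(np.float32); 
    L10=labels([(1,T(box(-.026,.026,-.16,.13,.1,.1)['t'],p0))],cp[n],ROI[n])
    u0,v0,u1,v1=ROI[n]
    m=np.maximum(((L>0)&(L<10))*1.,L10*1.)
    mask=cv2.resize(m.astype(np.float32),(u1-u0,v1-v0),interpolation=cv2.INTER_AREA).ravel()>.6
    for sig in(.8,1.,1.2,1.4,1.6):
        sc=np.array([1000,1000,100,1000]);x0=p0*sc
        r=minimize(lambda v:cost2(v/sc,n,sig,mask)[0],x0,method="Nelder-Mead",options=dict(initial_simplex=np.vstack([x0]+[x0+4*e for e in np.eye(4)]),xatol=.03,fatol=.01,maxiter=800))
        print(sig,r.x,r.fun,"edge-red along plate mm",r.x[3]-10)
    p=r.x/sc;L=render2(p,cp[n],ROI[n]);k=12
    a=cv2.resize(img[n][v0:v1,u0:u1].astype(np.uint8),None,fx=k,fy=k,interpolation=cv2.INTER_CUBIC)
    e=cv2.resize(L,(a.shape[1],a.shape[0]),interpolation=cv2.INTER_NEAREST)
    a[(e!=np.roll(e,1,0))|(e!=np.roll(e,1,1))]=(0,255,255); cv2.imwrite("pics/fit2_top.png",a)
E
python3 fit2.py
```

```text
0.8 [ 423.24569014   58.78128243    6.67822178 -113.13446658] 120.63831478293443 edge-red along plate mm -123.13446658414364
1.0 [ 424.06379803   57.84587288    6.88323849 -112.62238299] 106.94128021610037 edge-red along plate mm -122.62238299290107
1.2 [ 424.04646689   59.5721629     6.02730976 -113.95417414] 119.1122474528058 edge-red along plate mm -123.95417414322583
1.4 [ 424.17391478   58.1321974     5.98809119 -112.4927514 ] 124.96652094777644 edge-red along plate mm -122.49275140324607
1.6 [ 424.34574327   58.54874551    7.78319962 -115.14526795] 142.8972288911748 edge-red along plate mm -125.14526795396159
```

View pics/fit2_top.png

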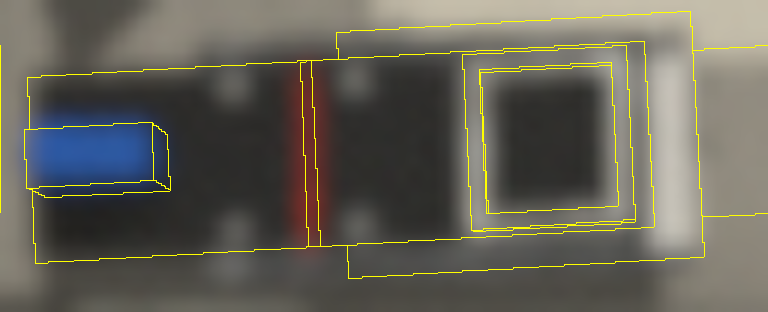

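```bash
python3 - <<'E'
from fitplate import *
n="top";a=img[n];c=cp[n]
R=a[...,2]-(a[...,0]+a[...,1])/2
B=a[...,0]-a[...,2]
pts=[]
for v in range(202,216):
    w=R[v,268:284]-np.median(np.r_[R[v,266:271],R[v,281:286]]); w[w<4]=0
    if w.sum()>60: pts.append(((w*np.arange(268,284)).sum()/w.sum(),v)); print(v,round(pts[-1][0],2),round(w.sum()))
P=back(pts,c,.108); s=np.polyfit(P[:,0],P[:,1],1); print("red line yaw",-np.arctan(s[0]),"y at x=.424",np.polyval(s,.424),P[[0,-1]])
w=B[196:220,245:272].copy();w-=np.median(w);w[w<12]=0
vv,uu=np.mgrid[196:220,245:272];cu,cv_=(w*uu).sum()/w.sum(),(w*vv).sum()/w.sum()
print("blue c",cu,cv_,back([(cu,cv_)],c,.144),back([(cu,cv_)],c,.138))
M=np.c_[uu.ravel()-cu,vv.ravel()-cv_];C=(M*w.ravel()[:,None]).T@M/w.sum();print("blue axis tilt",.5*np.arctan2(2*C[0,1],C[0,0]-C[1,1]))
# rows lip: brightness profile along columns mid-seat rows, and rows through columns
g=a.mean(2)
np.set_printoptions(linewidth=220)
print(g[196:222,284:313].astype(int))
E
```

```text
202 275.02 121
203 275.06 158
204 275.14 174
205 275.19 178
206 275.21 176
207 275.28 187
208 275.29 184
209 275.24 179
210 275.25 180
211 275.23 191
212 275.24 208
213 275.22 207
214 275.21 179
215 275.24 142
red line yaw -0.04443035492963942 y at x=.424 0.06877834580879227 [[0.44804966 0.07023947 0.108     ]
 [0.39734263 0.06774052 0.108     ]]
blue c 257.427069656861 208.20276072531138 [[0.41905184 0.1321977  0.144     ]] [[0.41961712 0.13315439 0.138     ]]
blue axis tilt 0.023208361788507843
[[179 182 184 185 184 184 183 182 182 181 182 182 183 183 185 185 185 185 185 184 185 185 184 184 186 185 185 185 186]
 [168 174 175 176 175 175 173 173 174 173 174 174 174 175 174 174 175 174 175 175 178 176 176 180 183 184 185 184 186]
 [144 150 152 151 149 146 146 146 148 148 149 149 149 147 145 146 147 147 147 148 155 152 156 169 180 184 184 184 185]
 [114 116 117 115 114 113 115 114 115 120 122 123 122 119 120 125 129 125 116 116 130 135 143 161 175 180 180 180 180]
 [ 81  83  83  85  97 108 112 110 109 112 118 120 120 118 122 136 145 142 120 116 137 150 155 162 166 167 169 169 168]
 [ 
[... 1796 characters left out ...]
 79  90  99 100  94  92  90  88  85  82  83  84  86  87  84  83 102 135 152 154 147 137 132 132 132 132]
 [ 76  78  80  84  89  89  86  85  84  82  81  78  78  80  82  81  83  80  79  88 105 118 122 123 129 129 131 131 131]
 [ 77  77  79  81  83  85  82  81  80  80  78  74  75  77  78  79  79  75  75  78  88 102 110 119 125 128 128 129 129]
 [ 74  73  75  74  77  77  78  78  76  75  75  73  74  75  74  75  73  73  73  74  86 104 117 122 126 128 128 127 128]
 [ 70  71  71  71  72  72  73  73  73  73  73  73  73  74  74  72  73  72  73  76  86 104 116 121 123 123 124 124 125]
 [ 74  75  76  74  75  76  76  76  76  77  77  77  78  78  78  78  79  79  80  81  89 102 111 115 115 118 119 119 119]]
```

```bash
python3 - <<'E'
from fitplate import *
c=cp["top"]
P=back([(257.43-4,208.2-.093),(257.43+4,208.2+.093)],c,.144);d=P[1]-P[0];print("blue yaw",np.arctan2(d[0],-d[1]))
print("edge",back([(307.0,203),(307.1,208),(307.45,213)],c,.1),"red",back([(275.25,209)],c,.108),"seat",back([(295.1,207.3)],c,.116))
# grid search robust: combined fit both cams at fixed yaw
for n in("top","side"):
  for yaw in(.01,.02,.03,.04,.05,.06,.07):
    b=min(((cost(np.array([x,y,yaw]),n,1.0 if n=="top" else .25)[0]),x,y) for x in np.arange(.420,.430,.001) for y in np.arange(.055,.065,.001))
    print(n,yaw,b)
E
```

```text
blue yaw -0.0034604819871178385
edge [[ 0.44745589 -0.05407699  0.1       ]
 [ 0.42782509 -0.05492619  0.1       ]
 [ 0.40827029 -0.05674708  0.1       ]] red [[0.42070685 0.06846491 0.108     ]] seat [[ 0.42807572 -0.00902188  0.116     ]]
top 0.01 (np.float64(125.45773800033388), np.float64(0.423), np.float64(0.058))
top 0.02 (np.float64(123.39468476692686), np.float64(0.423), np.float64(0.059000000000000004))
top 0.03 (np.float64(99.50644403855222), np.float64(0.423), np.float64(0.058))
top 0.04 (np.float64(112.4191732755451), np.float64(0.423), np.float64(0.059000000000000004))
top 0.05 (np.float64(105.69460042633497), np.float64(0.425), np.float64(0.058))
top 0.06 (np.float64(99.98155383831153), np.float64(0.423), np.float64(0.059000000000000004))
top 0.07 (np.float64(105.18563093776781), np.float64(0.423), np.float64(0.059000000000000004))
side 0.01 (np.float64(771.5872974310356), np.float64(0.428), np.float64(0.062000000000000006))
side 0.02 (np.float64(709.9195335722704), np.float64(0.427), np.float64(0.062000000000000006))
side 0.03 (np.float64(680.3102443039234), np.float64(0.427), np.float64(0.063))
side 0.04 (np.float64(631.7788367725768), np.float64(0.426), np.float64(0.062000000000000006))
side 0.05 (np.float64(601.6649853454691), np.float64(0.425), np.float64(0.063))
side 0.06 (np.float64(577.9607789323959), np.float64(0.425), np.float64(0.062000000000000006))
side 0.07 (np.float64(561.2246147991152), np.float64(0.424), np.float64(0.062000000000000006))
```

```bash
cat > fitcube.py <<'E'
from fit import *
from scipy.optimize import differential_evolution
img={n:np.load(n+"_avg.npy") for n in("top","side")}
def rend(p,cam,roi):
    b=box(-.017,.017,-.017,.017,0,.036); lx,ly=p[3],p[4]
    f=[(3,T(b['-y'],p)),(2,T(b['-x'],p)),(1,T(b['t'],p)),(4,T(box(-lx,lx,-ly,ly,.036,.036)['t'],p))]
    return labels(f,cam,roi)
n="top";roi=(207,204,226,218);sig=1.0
u0,v0,u1,v1=roi
def cost(p):
    return resid(rend(p,cp[n],roi),img[n],roi,p[5],5,mask=lambda A:np.ones(len(A),bool))
r=differential_evolution(lambda v:cost(v)[0],[(.395,.425),(.30,.33),(-.5,.5),(.003,.012),(.005,.014),(.7,1.6)],seed=1,maxiter=60,popsize=12)
print(r.x,r.fun);print(cost(r.x)[1])
for n,roi in(("top",(203,200,230,226)),("side",(272,136,312,162))):
    L=rend(r.x,cp[n],roi);u0,v0,u1,v1=roi;k=16
    a=cv2.resize(img[n][v0:v1,u0:u1].astype(np.uint8),None,fx=k,fy=k,interpolation=cv2.INTER_NEAREST)
    e=cv2.resize(L,(a.shape[1],a.shape[0]),interpolation=cv2.INTER_NEAREST)
    a[(e!=np.roll(e,1,0))|(e!=np.roll(e,1,1))]=(0,255,255); cv2.imwrite(f"pics/cf_{n}.png",a)
E
python3 fitcube.py
python3 - <<'E'
from cell import ctrl
import numpy as np
def R(a): 
    x=np.array([-np.sin(a),np.cos(a),0]);z=np.array([0,0,-1.]);return np.c_[x,np.cross(z,x),z]
for a in(.06,.06+np.pi,-.17,-.17+np.pi,.06-np.pi/2,.06+np.pi/2):
    print(a,[ctrl.solve_ik(np.array(p),R(a)) is not None for p in([.4284,-.0079,.15],[.4284,-.0079,.25],[.4235,.011,.138],[.4197,.136,.138],[.412,.316,.036],[.412,.316,.15])])
E
```

```text
[ 0.40962287  0.32024673 -0.19897813  0.00522151  0.0104321   1.03328729] 14.799604868364762
[[ 120.32824812  132.34060801  137.55806506]
 [  58.57140025   65.28919289   66.69754444]
 [-262.27368981 -299.37590445 -312.43083507]
 [  46.11892356   51.41593597   52.82812349]
 [ 174.40248278  195.09480186  200.54887121]]
0.06 [True, True, True, True, True, True]
3.201592653589793 [True, True, True, True, True, True]
-0.17 [True, True, True, True, True, True]
2.971592653589793 [True, True, True, True, True, True]
-1.5107963267948965 [True, True, True, True, True, True]
1.6307963267948966 [True, True, True, True, True, True]
```

View pics/cf_top.png

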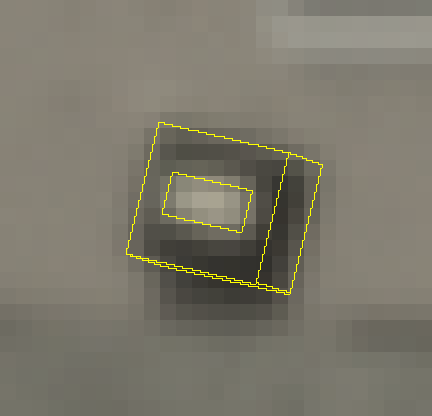

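View pics/cf_side.png

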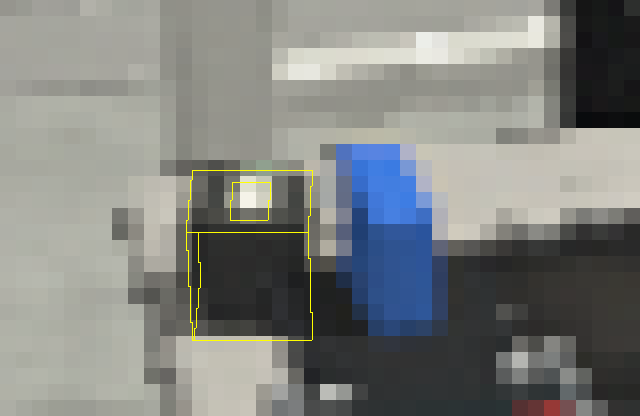

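```bash
cat >> h.py <<'E'
def Rz(a):
    x=np.array([-np.sin(a),np.cos(a),0]);z=np.array([0,0,-1.]);return np.c_[x,np.cross(z,x),z]
E
python3 - <<'E'
from cell import ctrl
from h import *
a=-.18
j=ctrl.read_joints()
s=[ctrl.solve_ik(np.array([.411,.321,.13]),Rz(t)) for t in(a,a+np.pi)]
a=[a,a+np.pi][np.argmin([np.abs(q-j).max() for q in s])];print(a)
ctrl.move_to(np.array([.411,.321,.13]),Rz(a))
ctrl.set_gripper(.075)
print(ctrl.read_time_s(),ctrl.read_tcp_pos(),ctrl.read_width())
print(ctrl.line_to(np.array([.411,.321,.037]),velocity=.1,until_force=10),ctrl.read_tcp_pos(),ctrl.read_time_s())
for n in("top","side"): cv2.imwrite(f"pics/g1_{n}.png",ctrl.snapshot(n))
f=lambda n,r,c:cv2.resize(cv2.imread(f"pics/g1_{n}.png")[r[0]:r[1],c[0]:c[1]],(390,390),interpolation=cv2.INTER_CUBIC)
cv2.imwrite("pics/g1.png",np.hstack([f("top",(185,245),(190,250)),f("side",(110,170),(260,320))]))
E
```

```text
-0.18
2.4 [0.41083259 0.32198562 0.13013622] 0.07509434196273726
False [0.41137576 0.32128686 0.03750288] 3.4833
```

View pics/g1.png

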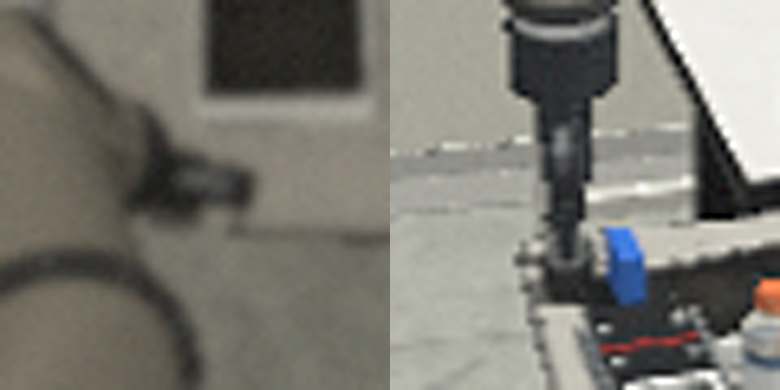

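```bash
python3 - <<'E'
from cell import ctrl
from h import *
ctrl.set_gripper(.02,squeeze=35); w0=ctrl.read_width()
f0=ctrl.read_ft_force()
print(w0,ctrl.read_tcp_pos(),f0,ctrl.read_time_s())
p=ctrl.read_tcp_pos();
if .03<w0<.042:
    ctrl.line_to(np.array([.411,.321,.22]),velocity=.15)
    print(ctrl.read_width(),ctrl.read_ft_force(),ctrl.read_time_s())
    for n in("top","side"): cv2.imwrite(f"pics/g2_{n}.png",ctrl.snapshot(n))
    f=lambda n,r,c:cv2.resize(cv2.imread(f"pics/g2_{n}.png")[r[0]:r[1],c[0]:c[1]],(390,390),interpolation=cv2.INTER_CUBIC)
    cv2.imwrite("pics/g2.png",np.hstack([f("top",(185,245),(190,250)),f("side",(90,150),(260,320))]))
E
```

```text
0.019686557246426144 [0.41141537 0.32126147 0.03754609] [-0.84762129 -0.36994801  4.87927695] 4.15
```

```bash
python3 - <<'E'
from cell import ctrl
from h import *
for n in("top","side"): cv2.imwrite(f"pics/g3_{n}.png",ctrl.snapshot(n))
f=lambda n,r,c:cv2.resize(cv2.imread(f"pics/g3_{n}.png")[r[0]:r[1],c[0]:c[1]],(390,390),interpolation=cv2.INTER_CUBIC)
cv2.imwrite("pics/g3.png",np.hstack([f("top",(190,235),(195,240)),f("side",(130,170),(270,310))]))
E
```

```text
(no output)
```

View pics/g3.png

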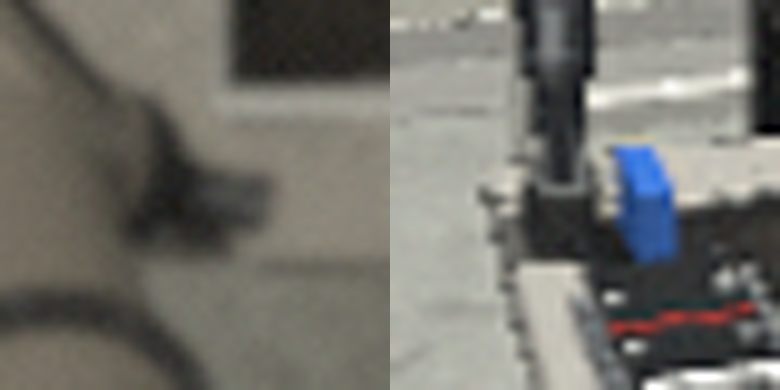

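```bash
python3 - <<'E'
from cell import ctrl
from fit import *
print(ctrl.read_eef_rot(), ctrl.read_tcp_pos(), ctrl.read_joints(),ctrl.read_ft_force())
p=ctrl.read_tcp_pos()
for n in cp: print(n,proj([p,p+[0,0,-.025],p+[0,-.04,-.02],p+[0,.04,-.02],[.4265,.304,.036],[.3935,.304,.036]],cp[n]))
im=cv2.imread("pics/g1_side.png");k=10
a=cv2.resize(im[100:165,262:320],None,fx=k*.9,fy=k*.9,interpolation=cv2.INTER_NEAREST);
im=cv2.imread("pics/g3_side.png")
b=cv2.resize(im[130:165,270:310],None,fx=k,fy=k,interpolation=cv2.INTER_NEAREST);
f=lambda i:(255*(i/255.)**.5).astype(np.uint8)
cv2.imwrite("pics/a.png",f(a));cv2.imwrite("pics/b.png",f(b))
E
```

```text
[[ 1.79188822e-01  9.83814471e-01  6.73490730e-04]
 [ 9.83814445e-01 -1.79189227e-01  5.99394627e-04]
 [ 7.10375391e-04  5.55185091e-04 -9.99999594e-01]] [0.41138359 0.32124399 0.03754599] [-0.79616022  0.506321    0.01694008  2.06568063 -0.01516174  0.56880374
  0.62205639] [-0.77157653 -0.77551814  5.00000557]
side [[287.46477904 147.609014  ]
 [287.64107164 152.33477132]
 [288.96253286 155.77346736]
 [286.29393596 147.16122909]
 [291.33484544 149.43924553]
 [284.16771986 150.13719701]]
top [[215.10682219 211.69305137]
 [216.68231068 212.22732191]
 [226.03160124 212.3170975 ]
 [206.72579406 211.92607568]
 [219.59469471 208.11693063]
 [219.20243265 216.19289254]]
```

View pics/a.png

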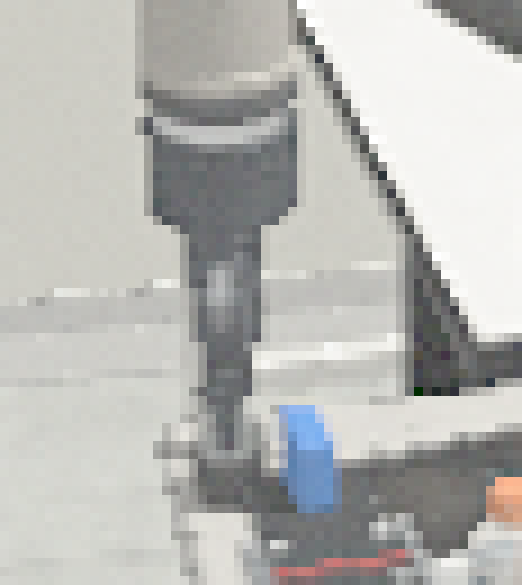

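View pics/b.png

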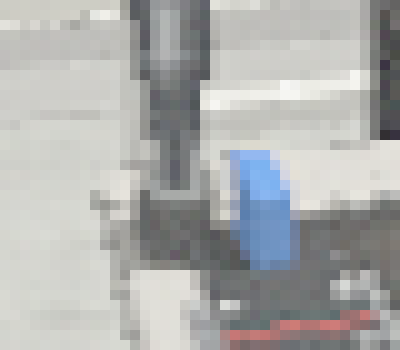

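```bash
cat > look.py <<'E'
from cell import ctrl
from h import *
def look(tag,tr=(185,245,190,250),sr=(110,170,260,320),navg=1,size=390):
    o=[]
    for n,r in(("top",tr),("side",sr)):
        a=np.mean([ctrl.snapshot(n).astype(float) for _ in range(navg)],0); np.save(f"{tag}_{n}.npy",a)
        o.append(cv2.resize(a.astype(np.uint8)[r[0]:r[1],r[2]:r[3]],(size,size),interpolation=cv2.INTER_CUBIC))
    cv2.imwrite(f"pics/{tag}.png",np.hstack(o))
E
python3 - <<'E'
from look import *
ctrl.set_gripper(.075); print(ctrl.read_ft_force(),ctrl.read_time_s())
look("g4")
ctrl.line_to(np.array([.411,.321,.13]),velocity=.15);print(ctrl.read_ft_force(),ctrl.read_time_s())
look("g5",navg=2)
E
```

```text
[-0.45838859 -0.20101144 -0.16343694] 4.8167
[-0.72341505 -0.38285932 -0.47378772] 5.6833
```

View pics/g4.png

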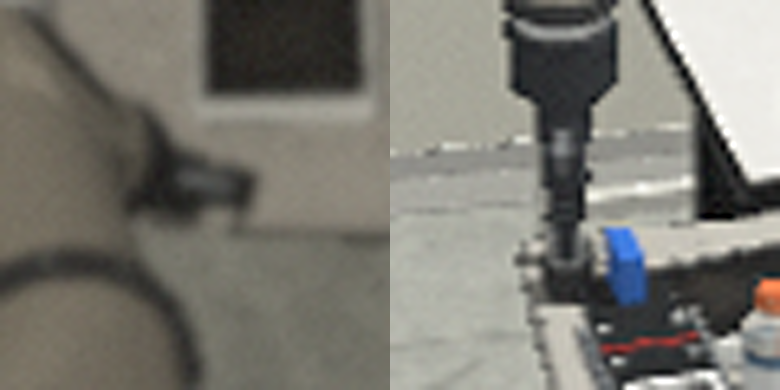

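View pics/g5.png

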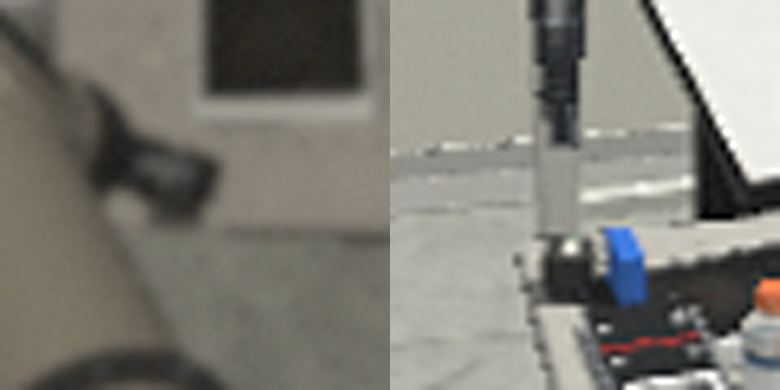

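```bash
python3 - <<'E'
from look import *
ctrl.set_gripper(.034)
ctrl.line_to(np.array([.46,.235,.06]),velocity=.25)
print(ctrl.line_to(np.array([.46,.235,.012]),velocity=.04,until_force=6),ctrl.read_tcp_pos(),ctrl.read_ft_force(),ctrl.read_time_s())
look("g6",tr=(180,240,205,265))
E
```

```text
True [0.45988075 0.23485671 0.01787501] [-2.16420917 -0.5334916   9.09314684] 7.9583
```

View pics/g6.png

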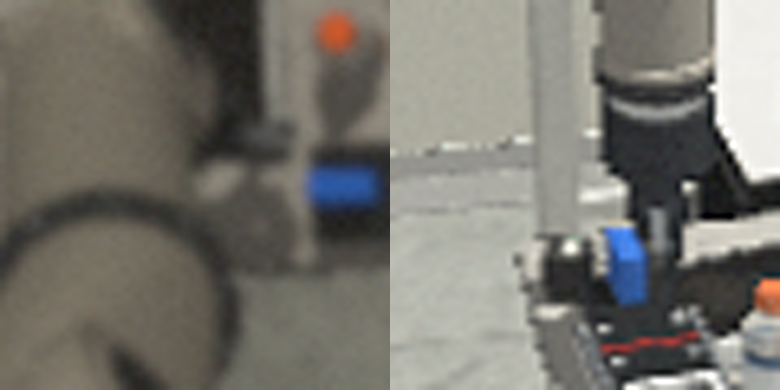

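```bash
python3 - <<'E'
from h import *
np.set_printoptions(linewidth=200)
s0=np.load("side_avg.npy").mean(2)
for n in("g5_side.npy","g4_side.npy"):
    print(n);print(np.load(n).mean(2)[140:160,279:297].astype(int))
b=cv2.imread("pics/g3_side.png").mean(2);print(b[140:160,279:297].astype(int))
print((np.load("g5_side.npy").mean(2)-s0)[140:160,279:297].astype(int))
E
```

```text
g5_side.npy
[[164 176 170 142 134 142 147 149 147 145 203 229 230 212 192 174 166 153]
 [144 154 158 153 139 143 147 148 147 146 160 160 155 151 148 146 145 143]
 [169 170 171 155 138 143 149 148 146 144 154 146 144 143 144 143 144 142]
 [175 171 174 156 135 142 148 144 147 145 154 154 157 161 148 150 148 166]
 [172 174 177 156 133 142 147 144 145 146 166 174 175 175 177 180 181 182]
 [168 169 172 157 130 145 152 148 145 145 166 176 175 120 129 148 150 147]
 [167 168 171 126  98  94  79  97 136 151 141 136 183 173 126 132 140 138]
 [169 179 185 188 165 106  68 115 222 194 110  74 145 168 115 124 140 138]
 [175 180 187 190 154  97  68 149 241 207 110  68 139 164 115  99 136 141]
 [117 152 191 196 123  64  71  88 113  99  76  69 101 179 133  73 131 142]
 [103 135 189 173  95  41  51  48  44  51  47  43 106 135 101  73  91  97]
 [170 155 185 172  98  38  45  47  46  44  42  40 110 172 126  75  87  91]
 [179 138 170 168  96  39  47  46  42  41  41  41  75  77  80  76  85  89]
 [179 134 113 113  72  38  42  46  45  51  42  30  40  29  49  70  87  92]
 [166 104  81 106  83  51  41  43  42 
[... 3867 characters left out ...]
 1  0  2  0  0]
 [ 2  0  0 -2  2  2 -1  1  1  3  1  0  0 -2  1  0  2  0]
 [ 0  2  2  1  2  0 -2  1  1 -1 -2 -1  0  1  0 -1  0  0]
 [ 1  0  3  1  0  1  2  0 -1  2 -1  0  1  1  0  3  1  0]
 [ 1  2  2  0  1 -1  0  1  1  2 -1  0  0  2  0  1  1  0]
 [ 0  0  2  0  0  0  3  1 -1 -3  0  3  1  0  3  0 -1 -3]
 [ 2  1  3  0  0 -3  0  1  1  2  0  0  6 -4  0 -3  1  1]
 [ 0  1 -1  1  0  0 -2 -1 -2  0  1  0 -4  0  0 -1  0  0]
 [ 1  1  1  4  1  0  1  4  0 -1  2  3 -6 -3  0 -1  3  0]
 [ 1  2  0  0  0  1  2  2  0  1 -1  0  2  0  2 -1 -1  1]
 [ 1  2  1  1  1  0  1  0  2  1  2  3  0  0  0 -3  1  0]
 [ 0  2  1  2  1  0  1  4  2  1  1 -1  0  5 -2  1  0  1]
 [ 1  0  0  0  1  2  3  1  0  1  2  1  1  0 -1  1 -1  3]]
```

```bash
python3 - <<'E'
from look import *
ctrl.line_to(np.array([.46,.235,.05]),velocity=.25)
ctrl.line_to(np.array([.42,.235,.045]),velocity=.25)
print(ctrl.line_to(np.array([.42,.235,.0]),velocity=.04,until_force=5),ctrl.read_tcp_pos(),ctrl.read_ft_force(),ctrl.read_width(),ctrl.read_time_s())
look("g7",tr=(180,240,205,265))
E
```

```text
True [0.41977751 0.23486839 0.00057089] [-0.66626203 -0.73008696  5.98595079] 0.03401973945365351 9.7083
```

View pics/g7.png

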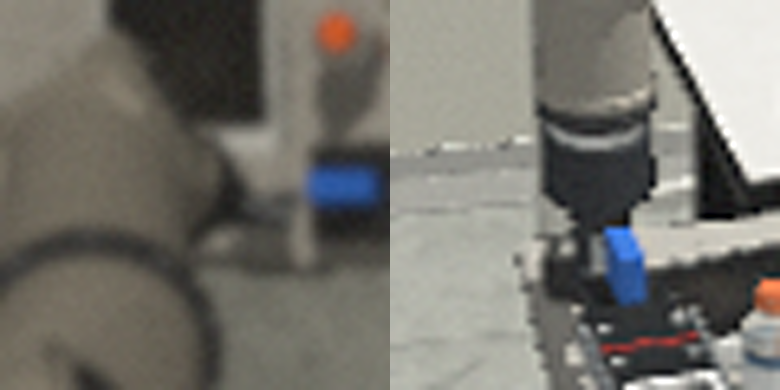

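```bash
python3 - <<'E'
from look import *
ctrl.line_to(np.array([.415,.25,.06]),velocity=.25)
ctrl.set_gripper(.075)
ctrl.line_to(np.array([.411,.321,.06]),velocity=.25)
print(ctrl.line_to(np.array([.411,.321,.012]),velocity=.1,until_force=8))
print(ctrl.read_tcp_pos(),ctrl.read_time_s())
ctrl.set_gripper(.02,squeeze=35); w=ctrl.read_width();print(w,ctrl.read_ft_force(),ctrl.read_time_s())
if w>.03:
    ctrl.line_to(np.array([.411,.321,.19]),velocity=.2)
    print(ctrl.read_width(),ctrl.read_ft_force(),ctrl.read_time_s())
    look("g8",sr=(90,150,260,320))
E
```

```text
False
[0.41121369 0.32061052 0.01208042] 11.75
0.033361469454339945 [-0.98528289 -0.91576458  6.09891975] 12.2
0.03343926771402876 [ 0.33302441  0.92485064 -1.91866046] 13.2417
```

```bash
ls pics/g8.png
```

```text
pics/g8.png
```

View pics/g8.png

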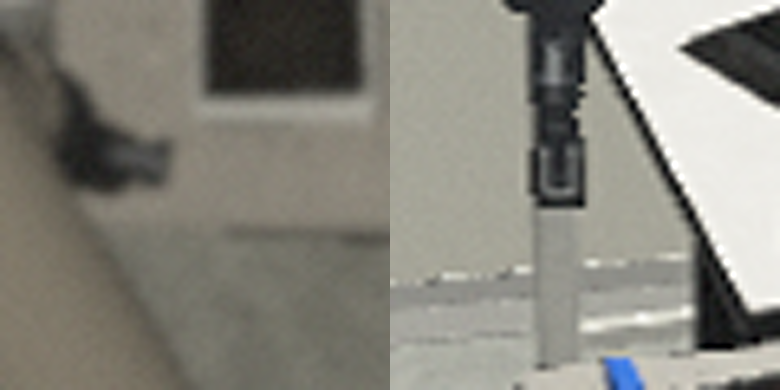

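```bash
python3 - <<'E'
from look import *
ctrl.line_to(np.array([.4284,-.0079,.19]),velocity=.2,rotation=Rz(.06))
ctrl.line_to(np.array([.4284,-.0079,.142]),velocity=.15)
ctrl.wait(.2)
print(ctrl.read_tcp_pos(),ctrl.read_width(),ctrl.read_ft_force(),ctrl.read_time_s())
look("h1",tr=(185,230,265,310),sr=(140,190,280,330),navg=4)
E
```

```text
[ 0.42917708 -0.00770994  0.14290655] 0.0332974665091796 [ 0.99753216  0.61702907 -0.72688936] 15.8083
```

View pics/h1.png

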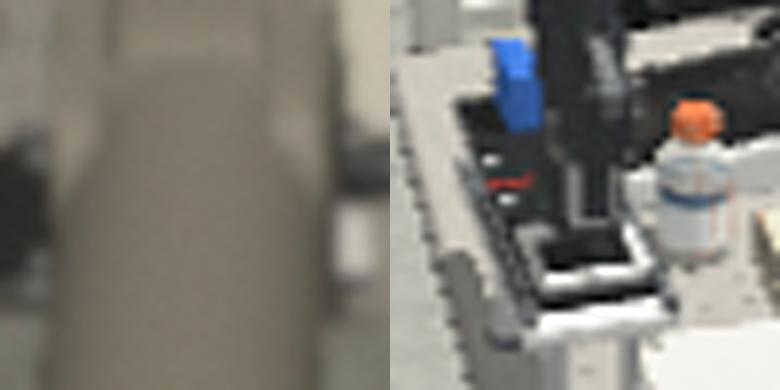

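```bash
cat > ov.py <<'E'
from fit import *
def overlay(tag,plate,cube,roi,out,k=11,g=.6,block=True,n="side"):
    """plate (x,y,yaw); cube (x,y,yaw,zbottom)"""
    u0,v0,u1,v1=roi;a=np.load(f"{tag}_{n}.npy")[v0:v1,u0:u1]
    a=(255*(a/255)**g).astype(np.uint8);a=cv2.resize(a,None,fx=k,fy=k,interpolation=cv2.INTER_NEAREST)
    def dr(P,col):
        q=(proj(P,cp[n])-[u0-.5,v0-.5])*k; cv2.polylines(a,[np.round(q*16).astype(np.int32)],True,col,1,cv2.LINE_AA,4)
    for b in(box(-.028,.028,-.094,-.042,.108,.116),box(-.023,.023,-.089,-.047,.108,.116)): dr(T(b['t'],plate),(0,255,255))
    dr(T(box(-.03,.03,.0085,.0115,.108,.108)['t'],plate),(0,255,0));dr(T(box(-.009,.009,.056,.096,.108,.144)['t'],plate),(0,255,0))
    dr(T(box(-.03,.03,-.1,.1,.108,.108)['t'],plate),(0,255,0))
    if cube is not None:
        b=box(-.017,.017,-.017,.017,0,.036)
        for f in('-y','-x','t'): dr(T(b[f],cube[:3],cube[3]),(255,0,255))
    cv2.imwrite(out,a)
E
python3 - <<'E'
from ov import *
overlay("h1",(.4243,.061,.06),(.4292,-.0077,.06,.131),(275,140,330,190),"pics/h1o.png")
E
```

```text
(no output)
```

View pics/h1o.png

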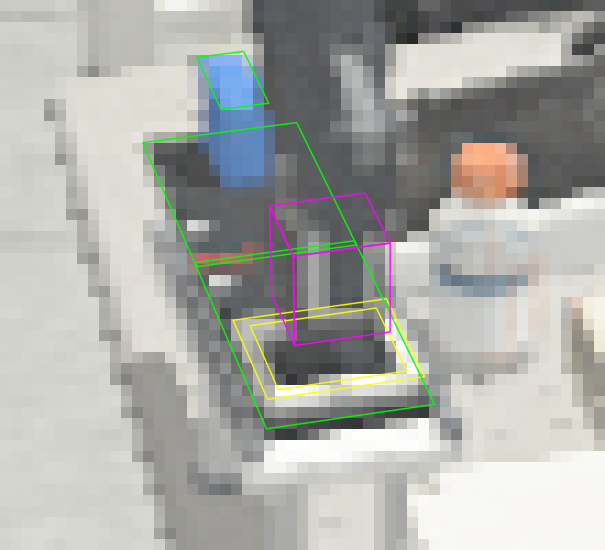

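```bash
python3 - <<'E'
from fit import *
np.set_printoptions(linewidth=200)
a=np.load("h1_side.npy");b=np.load("side_avg.npy")
for i in(b,a):
    print((i[...,2]-i[...,:2].mean(2))[160:170,290:312].round().astype(int))
print(a.mean(2)[156:176,294:314].astype(int));print((a[...,1]-(a[...,0]+a[...,2])/2)[156:176,294:314].round().astype(int))
print(proj(T([[-.017,-.017,.0],[-.017,.017,.018],[-.021,.0,.018],[-.017,.017,.0],[-.017,-.017,.036]],(.4292,-.0077,.06),.131),cp["side"]))
E
```

```text
[[ -2  -2   1   1  -1  -3  -3  -4  -4  -4  -4  -3  -5  -4  -5  -6  -7  -8  -4   1   0   1]
 [ -3  -1  -2  -2  -3  -4  -5  -6  -8  -8  -8  -8  -9 -10  35  47  94  36  -1   1   1  -1]
 [ -4  -4  -4  -7  -8  -7  -9  34  92 107  71  73 100 106  74  38  28   6  -5  -1   3   4]
 [ -5  -6  45 101  71  91  92  64  35  24  11  12  21  25  13  -2  -3  -2  -4   0   2   2]
 [ -4  -5  16  29  11  19  18   9  -2  -6  -5  -4  -6  -5  -4  -3  -1  -1  -3  -4   1   2]
 [  2  -4  -4  -3  -2  -2  -4  -4  -3  -4  -2  -3  -4  -2  -3  -3  -2  -3  -2  -5   0   3]
 [  2  -4  -3  -2  -1  -2  -3  -2  -2  -2  -2  -3  -1  -3  -3  -4  -3  -2  -2  -3  -4   0]
 [  5  -2  -5  -1   0  -2  -3  -1  -3  -3  -3  -3  -2  -3  -1   1   1   2   2   2   0   0]
 [  6   1  -4  -3  -2  -2  -3  -1   0   0   2   0   0   2   4   3   2   2   1   2   1  -3]
 [  7   3  -1  -5  -3  -2   4   2   3   1   2   2   2   3   4   2   0   0   0   1   2   0]]
[[ -2  -2   1   1  -1  -3  -2  -2  -3  -2   0   1   0  -4  -4  -3  -2  -4  -4  -4   0   1]
 [ -2  -1  -1  -2  -3  -3  -4  -6  -4  -1   2   1  -1  -2  -2  -2  -3  -4  -2   0   1   0]
 [ -4  
[... 3489 characters left out ...]
 1   1   0   0   2   1   1   2   2   4   1   1   2   2]
 [  0   0   2   2   1   1   0   1   1   1   1   0   2   2   1   1   2   2   2   2]
 [  1   2   0   2   1   0  -1   0   3   1   1   1   0   0   0   1   2   2   2   1]
 [ -1   0   1   1   1   0   0   1   1   2   0   1   0   1  -1   1   1   1   2   2]
 [  1   1   0   1   0   0   0   0   0   0  -1   2   1   0   1   0   2   2   1   2]
 [  1   1   1   2   3   2   1   0  -1   1   1   1   3   0   0   2   2   2   3   1]
 [  2   0   0  -1   1   2   0   0   0   2   2   2   3   1   2   2   1   2   0   2]]
[[301.23946532 170.8633246 ]
 [299.05656731 162.21851783]
 [299.08325579 164.65088084]
 [299.12930002 166.20684179]
 [301.12036967 162.75840193]]
```

```bash
python3 - <<'E'
from look import *
ctrl.line_to(np.array([.430,-.0078,.138]),velocity=.05)
print(ctrl.line_to(np.array([.430,-.0078,.1185]),velocity=.04,until_force=5),ctrl.read_tcp_pos(),ctrl.read_width(),ctrl.read_ft_force(),ctrl.read_time_s())
look("h2",tr=(185,230,265,310),sr=(140,190,280,330),navg=2)
E
python3 - <<'E'
from ov import *
overlay("h2",(.4243,.061,.06),(.4304,-.0077,.06,.108),(275,140,330,190),"pics/h2o.png")
E
```

```text
True [ 0.43000463 -0.00768569  0.12022843] 0.03323915143102305 [-0.604156   -0.20667612  3.38943019] 16.9167
```

View pics/h2o.png

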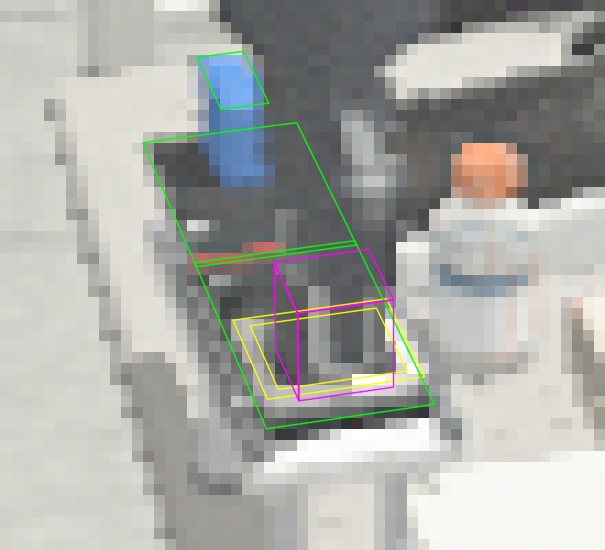

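```bash
python3 - <<'E'
from look import *
ctrl.set_gripper(.055); print(ctrl.read_ft_force())
ctrl.line_to(np.array([.430,-.0078,.17]),velocity=.12)
# move over block, turn to pinch across x
t=None
import numpy as np
P=np.array([.4197,.135,.19]); j=ctrl.read_joints()
for a in(.06-np.pi/2,.06+np.pi/2):
    q=ctrl.solve_ik(P,Rz(a)); print(a,q, ctrl.solve_ik(np.array([.4235,.011,.116]),Rz(a)), ctrl.solve_ik(np.array([.4197,.135,.116]),Rz(a)))
print(j,ctrl.read_time_s())
look("h3",tr=(185,230,265,310),sr=(140,190,280,330),navg=2)
E
python3 - <<'E'
from ov import *
overlay("h3",(.4243,.061,.06),(.4304,-.0077,.06,.108),(275,140,330,190),"pics/h3o.png")
E
```

```text
[1.06040198 0.25015117 0.42735322]
-1.5107963267948965 [-0.728699    0.13914842  0.30332799  2.15205759 -0.05481744  0.85740676
 -0.33223553] [-0.54983502  0.24984568  0.43253109  2.26197904 -0.17008302  0.65897556
  0.06577292] [-0.75590902  0.27101371  0.35123649  2.22144783 -0.14880771  0.67034965
 -0.23957577]
1.6307963267948966 [-0.41331272  0.14562169 -0.04324389  2.13314384  0.00825649  0.86297818
  2.74012492] [ 0.51263898  0.33191991 -0.78398298  2.19766429  0.35001402  0.73554625
  2.69396164] [-0.39233327  0.26467895 -0.0692129   2.19872559  0.02881173  0.67899561
  2.72002557]
[-0.34916181  0.15232152  0.24479798  2.19163034 -0.05140555  0.80359849
  1.55969841] 18.025
```

View pics/h3o.png

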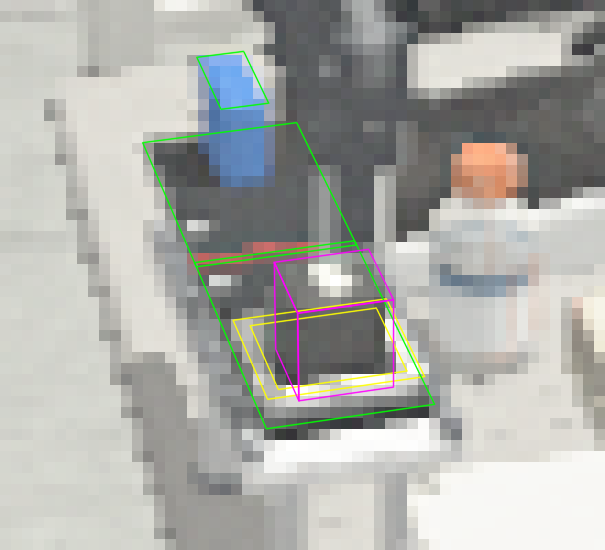

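```bash
python3 - <<'E'
from look import *
a=.06-np.pi/2
ctrl.line_to(np.array([.43,-.0078,.20]),velocity=.25)
ctrl.move_to(np.array([.4197,.1345,.20]),Rz(a))
print(ctrl.read_time_s())
ctrl.line_to(np.array([.4197,.1345,.155]),velocity=.15)
ctrl.wait(.1)
print(ctrl.read_tcp_pos(),ctrl.read_ft_force(),ctrl.read_time_s())
look("k1",tr=(185,230,245,290),sr=(125,180,270,325),navg=2)
E
python3 - <<'E'
from ov import *
overlay("k1",(.4243,.061,.06),(.4304,-.0077,.06,.108),(270,125,325,180),"pics/k1o.png")
E
```

```text
20.15
[0.42043255 0.134665   0.15587923] [-0.17774087 -0.18113231  0.03423886] 20.7
```

View pics/k1o.png

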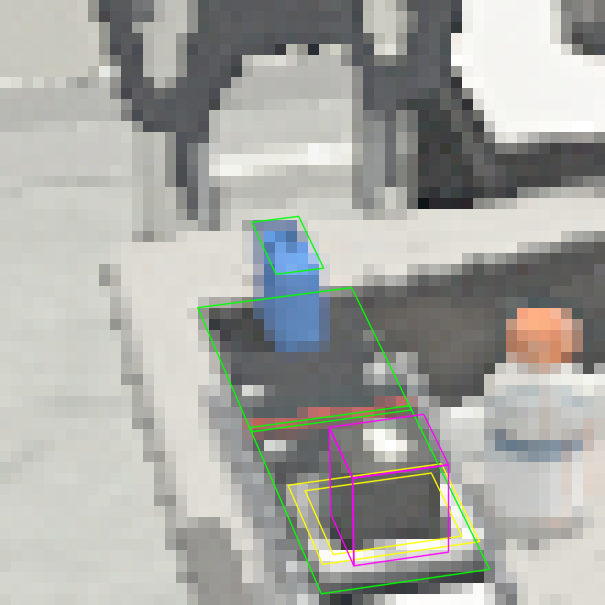

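View pics/k1.png

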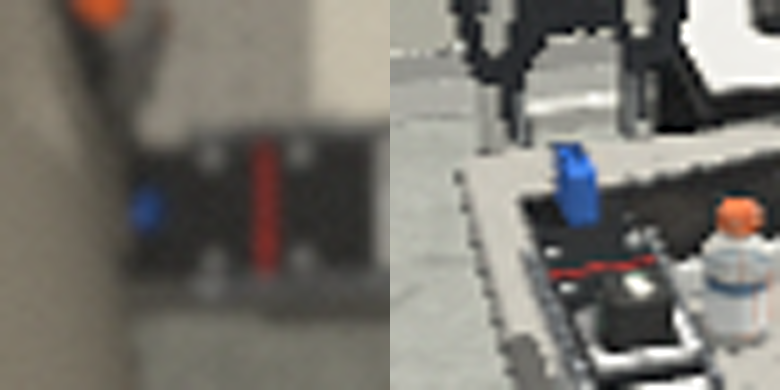

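```bash
python3 - <<'E'
from look import *
print(ctrl.line_to(np.array([.4197,.1345,.1165]),velocity=.08,until_force=5),ctrl.read_tcp_pos(),ctrl.read_ft_force())
ctrl.set_gripper(.01,squeeze=30);print(ctrl.read_width(),ctrl.read_tcp_pos(),ctrl.read_ft_force(),ctrl.read_torque())
ctrl.set_gripper(.01,squeeze=80);ctrl.wait(.1);print(ctrl.read_width(),ctrl.read_tcp_pos(),ctrl.read_ft_force(),ctrl.read_time_s())
look("k2",tr=(185,230,265,310),sr=(125,180,270,325),navg=2)
E
```

```text
False [0.41982951 0.13449992 0.11658343] [-0.12164478  0.83632119  0.24874152]
0.01769275256933562 [0.42017231 0.13473904 0.11702273] [-0.63953834  0.45274751  4.90728292] [-0.05290855  0.12034994 -0.05147821]
0.016714798151076782 [0.42021055 0.1347633  0.11712082] [-0.86267518 -0.40929414  6.27442094] 22.2667
```

View pics/k2.png

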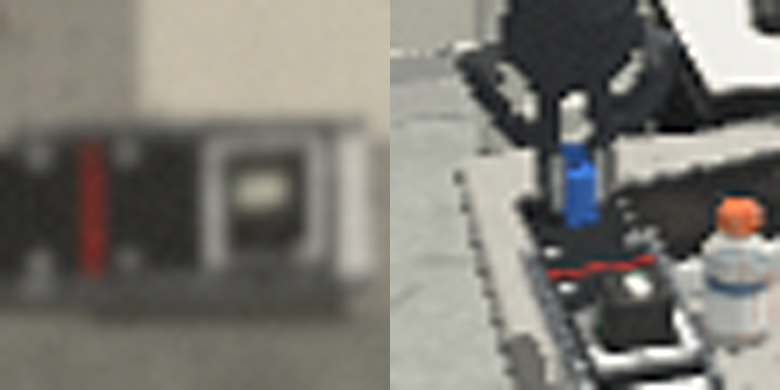

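```bash
python3 - <<'E'
from look import *
d=np.array([np.sin(.06),-np.cos(.06),0]);p0=np.array([.4197,.1345,.1165])
for s in(.04,.08,.112):
    r=ctrl.line_to(p0+d*s,velocity=.07,until_force=20); p=ctrl.read_tcp_pos();print(s,r,p,(p-p0)@d,ctrl.read_ft_force(),ctrl.read_width(),ctrl.read_time_s())
    if r:break
look("m1",tr=(190,235,275,340),sr=(140,210,275,345),navg=6)
E
```

```text
0.04 False [0.42294639 0.09408426 0.1171522 ] 0.040537677923543326 [-0.02229131 -0.80338388  7.15429317] 0.01650330464953174 23.1917
0.08 False [0.42531302 0.05413835 0.11714517] 0.08055362292415562 [0.45921355 0.234844   7.25605865] 0.01662200891699845 23.9167
0.112 False [0.42715816 0.02193709 0.11712506] 0.11280758308527868 [0.2695784  0.02439567 6.93777274] 0.017010895171379322 24.525
```

View pics/m1.png

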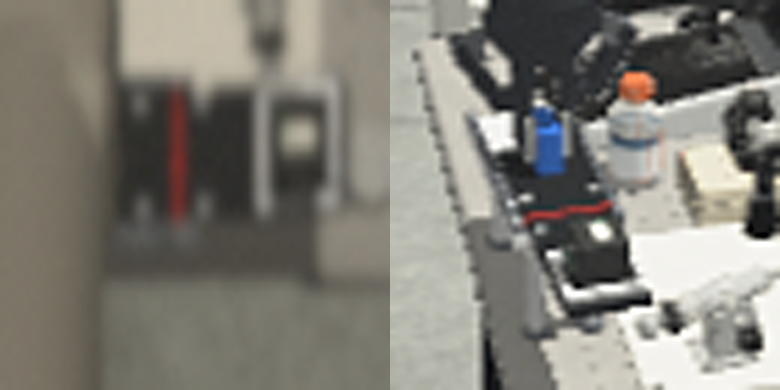

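```bash
cat > red.py <<'E'
from fit import *
def redpos(tag,u0,u1,rows,z=.108):
    a=np.load(f"{tag}_top.npy");c=cp["top"];R=a[...,2]-(a[...,0]+a[...,1])/2;pts=[]
    for v in range(*rows):
        w=R[v,u0:u1]-np.median(np.r_[R[v,u0:u0+3],R[v,u1-3:u1]]);w[w<4]=0
        if w.sum()>100:pts.append(((w*np.arange(u0,u1)).sum()/w.sum(),v))
    P=back(pts,c,z);return np.array(pts),P
E
python3 - <<'E'
from red import *
np.save("o_top.npy",np.load("top_avg.npy"))
d=np.array([np.sin(.06),-np.cos(.06),0])
r={}
for tag,u0,u1 in(("o",268,284),("m1",296,314)):
    q,P=redpos(tag,u0,u1,(200,218));s=np.polyfit(P[:,0],P[:,1],1);print(tag,q[[0,-1]].round(2),len(q),s, np.polyval(s,[.424,.43]),np.mean(P@d)); r[tag]=np.mean(P@d)
print("moved",r["m1"]-r["o"])
E=back([(307.0,203),(307.1,208),(307.45,213)],cp["top"],.1);print("edge s",E@d)
np.set_printoptions(linewidth=200)
m=np.load("m1_top.npy").mean(2);print(m[196:226,298:320].astype(int))
m=np.load("o_top.npy").mean(2);print(m[196:226,298:320].astype(int))
E
```

```text
o [[275.02 202.  ]
 [275.3  215.  ]] 14 [0.04667285 0.04899016] [0.06877945 0.06905948] -0.043248703808613106
m1 [[304.03 201.  ]
 [304.27 214.  ]] 14 [ 0.03596479 -0.05931673] [-0.04406766 -0.04385187] 0.06952851073089249
moved 0.1127772145395056
edge s [0.08081093 0.08048146 0.08112649]
[[183 184 184 183 184 184 184 184 183 183 184 184 184 185 185 185 183 177 161 139 115  99]
 [173 174 174 173 173 175 176 176 175 179 182 184 183 182 183 183 182 180 171 157 134 119]
 [143 145 144 144 143 147 150 151 153 167 178 179 175 173 172 173 172 170 165 153 137 131]
 [103 102 101 101 100 105 113 110 120 148 167 166 154 145 142 141 140 138 135 134 134 138]
 [ 85  79  72  67  67  71  78  76  90 124 144 139 119 100  96  94  93  92  95 112 133 136]
 [ 95  80  59  53  52  57  65  61  71  99 117 107  82  65  61  59  57  58  67 106 136 129]
 [ 91  78  58  48  50  57  63  62  61  78  91  82  61  50  48  48  47  49  62 105 141 126]
 [ 69  62  51  47  50  57  64  63  56  61  64  61  51  47  47  46  45  46  61 105 140 124]
 [ 51  50  47  45  49  58  67  63  52  48  49  49  47  46  46  46  48  47  61 103 
[... 3951 characters left out ...]
8 102 110 119 125 128 128 129 129 131 131 132 132 132 131 131]
 [ 74  75  73  73  73  74  86 104 117 122 126 128 128 127 128 129 129 129 130 129 128 129]
 [ 74  72  73  72  73  76  86 104 116 121 123 123 124 124 125 126 125 126 126 125 125 125]
 [ 78  78  79  79  80  81  89 102 111 115 115 118 119 119 119 120 119 120 120 121 119 119]
 [ 92  93  94  95  96  97  99 105 109 111 113 116 117 117 116 115 114 116 117 117 116 117]
 [107 106 108 109 108 109 110 111 113 114 115 117 117 117 114 113 113 115 115 117 116 118]
 [112 114 115 116 115 114 114 115 116 116 116 117 117 117 115 115 114 116 117 118 118 119]
 [114 115 116 116 115 115 116 117 116 117 116 117 117 117 117 117 115 117 119 121 119 120]]
```

```bash
python3 - <<'E'
from red import *
from scipy.special import erf
o=np.load("o_top.npy").mean(2);c=cp["top"];d=np.array([np.sin(.06),-np.cos(.06),0])
rows=np.arange(203,213)
u=np.arange(300,313)
Phi=lambda x,s:.5*(1+erf(x/s/np.sqrt(2)))
# shared: lip[l0,l1]: gap[l1,a], white[a,b], bg ; all edges tilt k px/row
def model(p,v):
    l1,a,b,k,Lp,g,W,bg,s=p;t=k*(v-208)
    return Lp+(g-Lp)*Phi(u-l1-t,s)+(W-g)*Phi(u-a-t,s)+(bg-W)*Phi(u-b-t,s)
for use in(rows,rows[:5],rows[5:]):
    uu=u>=301.5
    r=least_squares(lambda p:np.concatenate([(model(p,v)-o[v,u])[2:] for v in use]),[302,303.5,307,.03,150,60,195,138,1.0])
    l1,a,b,k,*q=r.x; E=back([(b,208),(b+3*k,211)],c,.1);print(r.x.round(3),np.sqrt(r.fun.var()),"edge s",E@d,"plate end s",back([(a,208)],c,.108)@d)
E
```

```text
[ 3.032640e+02  3.032810e+02  3.070100e+02  3.300000e-02  1.349950e+02
 -3.023414e+03  1.893900e+02  1.369920e+02  7.250000e-01] 2.7019345285938496 edge s [0.08013141 0.08008397] plate end s [0.06588179]
[3.03093e+02 3.03633e+02 3.06945e+02 2.60000e-02 1.35829e+02 7.83200e+01
 1.88657e+02 1.36780e+02 6.56000e-01] 2.293468000274457 edge s [0.07987491 0.079746  ] plate end s [0.06724899]
[ 3.030270e+02  3.030440e+02  3.070490e+02  3.300000e-02  1.406670e+02
 -4.658494e+03  1.909590e+02  1.370180e+02  8.310000e-01] 2.152610429366385 edge s [0.08028155 0.08023595] plate end s [0.06496335]
```

```bash
python3 - <<'E'
from look import *
d=np.array([np.sin(.06),-np.cos(.06),0]);p0=np.array([.4197,.1345,.1165])
r=ctrl.line_to(p0+d*(.112+.0106),velocity=.04,until_force=20); ctrl.wait(.2);p=ctrl.read_tcp_pos();print(r,p,(p-p0)@d,ctrl.read_ft_force(),ctrl.read_torque(),ctrl.read_width(),ctrl.read_time_s())
look("m2",tr=(190,235,285,330),sr=(140,210,275,345),navg=8)
E
python3 - <<'E'
from red import *
d=np.array([np.sin(.06),-np.cos(.06),0])
q,P=redpos("m2",299,316,(200,218));print(q[[0,-1]],np.mean(P@d),"target .0801")
a=np.load("m2_side.npy")[155:200,290:335];a=(255*(a/255)**.6).astype(np.uint8);k=13
a=cv2.resize(a,None,fx=k,fy=k,interpolation=cv2.INTER_NEAREST)
# predicted edge line (z=.1) and red line z=.108
e0=d*.0801+np.array([.4244*1,0.,0]); n=np.array([np.cos(.06),np.sin(.06),0])
C=np.array([.424,.0600,0]); axis0=C+d*((.0801)-C@d)
f=lambda P:np.round(((proj(P,cp["side"])-[289.5,154.5])*k)*16).astype(np.int32)
cv2.polylines(a,[f([axis0-n*.04+[0,0,.1],axis0+n*.04+[0,0,.1]])],False,(0,255,255),1,cv2.LINE_AA,4)
cv2.polylines(a,[f([axis0-n*.03+[0,0,.108],axis0+n*.03+[0,0,.108]])],False,(0,255,0),1,cv2.LINE_AA,4)
cv2.imwrite("pics/m2s.png",a)
E
```

```text
False [0.42782311 0.01195654 0.11712832] 0.12281003803741726 [0.81621531 1.48451183 7.81069583] [0.25944303 0.10726201 0.01204966] 0.016850191705842885 25.7417
[[306.51580905 201.        ]
 [307.30886076 214.        ]] 0.07971366293950055 target .0801
```

View pics/m2.png

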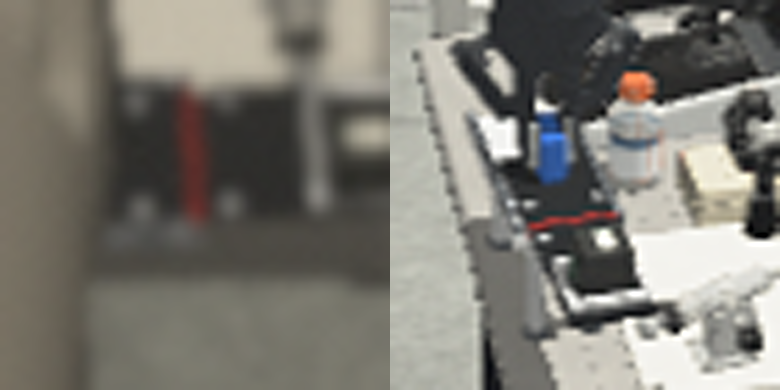

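View pics/m2s.png

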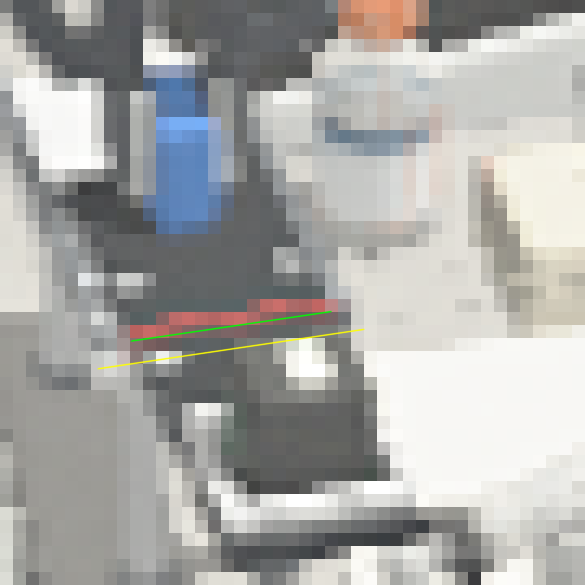

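```bash
python3 - <<'E'
from cell import ctrl
from red import *
R=ctrl.read_eef_rot();print(R.round(4),np.arctan2(R[1,0],R[0,0]),ctrl.read_tcp_pos(),ctrl.read_joint_vel().round(4),ctrl.read_ft_force())
d=np.array([np.sin(.06),-np.cos(.06),0])
for t,u0,u1 in(("o",268,284),("k2",268,284),("m1",296,314),("m2",299,316)):
    q,P=redpos(t,u0,u1,(200,218));print(t,q[:,0].round(2))
np.set_printoptions(linewidth=200)
print(np.load("m2_top.npy").mean(2)[198:220,315:330].astype(int))
print(np.load("m1_top.npy").mean(2)[198:220,312:327].astype(int))
E
```

```text
[[ 9.982e-01  5.960e-02  1.700e-03]
 [ 5.960e-02 -9.982e-01  5.000e-04]
 [ 1.700e-03 -4.000e-04 -1.000e+00]] 0.059651601431270976 [0.42786357 0.01197323 0.11715266] [ 0.0012  0.0009  0.0008 -0.0001  0.0007  0.0014 -0.0003] [0.59438156 0.79702539 7.33208618]
o [275.02 275.06 275.14 275.19 275.21 275.22 275.29 275.24 275.25 275.23
 275.23 275.22 275.21 275.3 ]
k2 [275.01 275.06 275.11 275.22 275.24 275.22 275.24 275.22 275.24 275.24
 275.28 275.23 275.22 275.22]
m1 [304.03 304.1  304.17 304.21 304.22 304.21 304.21 304.21 304.29 304.24
 304.23 304.22 304.22 304.27]
m2 [306.52 306.55 306.55 306.49 306.53 306.71 306.85 306.94 306.97 307.01
 307.   307.02 307.11 307.31]
[[170 164 151 129 120 124 135 154 167 171 172 170 165 153 143]
 [137 133 122 107 107 119 134 147 157 164 167 169 167 161 154]
 [ 92  89  82  75  88 111 122 126 130 139 145 148 147 144 140]
 [ 55  56  54  56  78 105 109  96  91  94  97 100 101 100  98]
 [ 46  45  48  52  77 103 102  80  64  62  69  71  74  75  72]
 [ 46  47  47  52  76 103 101  79  62  68  84  97 105 107  99]
 [ 45  46  47  52  75 102 103  81  66  86 118 139
[... 1646 characters left out ...]
0  66]
 [ 43  46  45  45  57 102 135 118  76  53  52  54  55  54  51]
 [ 45  45  46  45  58  99 132 117  75  50  44  49  51  51  49]
 [ 46  45  44  46  57  97 132 119  77  51  46  51  51  56  54]
 [ 45  45  44  46  58  99 135 126  92  64  59  62  63  62  65]
 [ 48  44  45  46  56  93 130 127  99  74  70  69  69  67  69]
 [ 53  51  53  52  57  80 108 108  89  73  69  69  69  67  68]
 [ 62  62  61  61  64  72  82  82  77  70  69  70  69  71  71]
 [ 72  70  71  72  71  71  73  73  73  72  72  72  73  72  75]
 [ 74  73  74  74  75  74  73  73  74  74  74  74  74  75  76]
 [ 74  73  73  74  72  72  74  73  74  72  73  72  74  73  76]
 [ 72  72  74  71  73  71  72  73  72  72  73  73  73  72  74]]
```

```bash
python3 - <<'E'
from look import *
p=ctrl.read_tcp_pos();ctrl.job_done();print(p,ctrl.read_tcp_pos(),ctrl.read_width(),ctrl.read_time_s())
look("z",tr=(140,240,250,350),sr=(130,230,260,360))
E
```

```text
the job is handed in; nothing more can be done
the job is handed in; nothing more can be done
```

The job is handed in at about 26 s on the robot's clock. The cube stands upright in the seat and was released. The plate is held flat by its blue block, with the red line over the platform's end edge.

- **First cube grasp missed:** the fingers closed above the cube and pressed on its top with about 5 N; the cube did not move. Touching the table showed the fingertips level with the TCP at 34 mm opening, not about 20 mm ahead of it as I had worked out from the tool description. One of the two probing touches also landed, with about 9 N, probably on the edge of the dark tray to the left of the platform. I regrasped lower, and the width read 33.4 mm on the 34 mm cube.
- **Cube in the seat:** it met the floor at the expected height, 0.120 m TCP, and the side picture after letting go showed it upright inside the lips. The window faces the robot.
- **Slide:** the plate moved 123.0 mm along the platform, held with an 80 N grip and pressed down lightly with about 7 N. Side forces stayed under 2 N.
- **Line at the edge:** the last top picture put the red line about 0.4 mm short of the edge. Each position is only good to about 1 mm, because the pictures are coarse.
- **Disagreement:** the two cameras differ by about 3 mm along the slide. The side camera confirms the line only after allowing for that offset.
- **No final picture:** the interface closed on hand-in. In the last pictures before it the plate looked flat and the bottle unmoved; I did not check the other bystanders individually.

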